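# Slide the rejected flange into the carton below the bench

## Task

The blind flange with the red sticker is a reject: without lifting it, slide it along the bench and over the far edge so that it drops into the open reject carton standing just below. Leave the two flanges with green stickers where they lie.

Things in the scene. Friction and masses are not known exactly. Their poses are not given: they have to be found in the camera images.
- reject_flange: The reject. Aluminium blind flange: flat disc, 110 mm diameter, 20 mm thick, 0.3 to 0.6 kg, round RED sticker 52 mm across on top. Too wide to grip; slides when pushed at the rim. Origin: centre of its underside, z up. The bench top is z = 0, its straight far edge runs along y at x = 0.64; the flange tips over once its centre is past the edge.
- good_flange_1: A good one, to be left alone. Aluminium blind flange: flat disc, 110 mm diameter, 20 mm thick, 0.3 to 0.6 kg, round GREEN sticker 52 mm across on top. Too wide to grip; slides when pushed at the rim. Origin: centre of its underside, z up.
- good_flange_2: The other good one, to be left alone. Aluminium blind flange: flat disc, 110 mm diameter, 20 mm thick, 0.3 to 0.6 kg, round GREEN sticker 52 mm across on top. Too wide to grip; slides when pushed at the rim. Origin: centre of its underside, z up.
- reject_carton: Open brown carton with a red band, fixed on a stool beyond the far edge. 290 (x) by 240 (y) by 105 mm high, walls and floor 6 mm. Origin: centre of its underside, 150 mm below the bench top (rim 45 mm below it). x points away from the robot. The near wall is tucked under the bench; the opening runs at least 200 mm past the edge. Its middle is up to 80 mm left or right of the reject.
There are look-alikes about, which are no part of the job. Leave any blue or purple look-alike of the reject_flange alone.

How it is judged:
At the end, for the whole second after the job is handed in: The red-stickered flange lies at rest inside the reject carton, its centre within the walls and at least 25 mm below the rim, any way up; both green-stickered flanges are within 20 mm of where they started (x of reject_flange in the frame of reject_carton between -0.139 and 0.139 m and y of reject_flange in the frame of reject_carton between -0.114 and 0.114 m and z of reject_flange in the frame of reject_carton between 0 and 0.08 m and linear speed of reject_flange below 0.03 m/s and distance of each of good_flange_1, good_flange_2 from where it was at the start of the episode below 0.02 m); the robot touches nothing.
It fails at once if the red-stickered flange is lifted: its underside's centre rises more than 30 mm above the bench top (height (world z) of reject_flange above 0.03 m).
It fails at once if a green-stickered flange is moved more than 20 mm (distance of any of good_flange_1, good_flange_2 from where it was at the start of the episode above 0.02 m).
It also fails if it takes over 35 s, if anything falls off the work surface, if the arm or the gripper's body presses on something with over 40 N, if the wrist force passes 120 N, or if a joint passes its speed limit or range.

## Robot

A 6-joint arm with a two-finger parallel gripper is mounted at the origin on the work surface. World frame = base frame: x ahead of the robot, y to its left, z up, the work surface at z = 0. Lengths are in m, angles in rad, forces in N, time in s.
With the tool pointing down it reaches from about 0.3 to 0.95 m from the base axis. Payload 3.1 kg.
Tool frame: the origin (TCP) lies at the very end of the fingers, on their centre line; the grasp point (between the pads) lies 19 mm behind it; y points along the fingers, z is the direction in which the jaws open and shut, and the axes are right-handed (so a half turn about y gives the same grasp; the last joint's range is limited). The gripper opens to 85 mm and grips with 20 to 120 N. Pads are 22 mm wide; open, the fingers measure 114 mm over their backs; the gripper's body (76 mm by 85 mm) begins 54 mm behind the grasp point. The pads swing forward as they close: fully open they stand 13 mm farther back than shut.
Start: joints at [-0.07, 0.308, 1.634, -0, 1.2, -0.07], TCP at [0.625, -0, 0.231] pointing down, gripper open.
Joint ranges: [-3.06, 3.06], [-0.79, 1.96], [0.05, 2.63], [-1.19, 4.34], [0.05, 2.64], [-2.94, 2.94]. Speed limits (rad/s): [2.79, 2.79, 3.14, 3.14, 3.14, 3.14].

## Interface

Orientations are given as a unit quaternion [w, x, y, z].
In Python, from rig import arm gives the robot as it stands.
- The arm moves only by the tool drive_tool, never from a script. Its argument "motion" is a list of rows, each a list of 3 entries, a list of its own where there are three numbers: the opening, from -1 (shut) to 1 (fully open), then the shift along the tool's x, y, z in m, then the turn about the tool's y in degrees. A call has exactly 8 rows; each row shifts and turns the commanded pose from where the row before left it, along the tool's axes as they then stand; what a row does not reach is not made up. A row lasts 1/8 s, in which the tool goes at most 62.5 mm and 10.7 degrees, less where a joint would pass 70% of its speed; a pose out of reach is approached as far as the arm can. A call is refused whole if a number of a shift passes 0.0625 or a number of a turn 10.7, either way. A call with a gripper value outside its range is refused whole. The fingers move at their own pace and stop on an object; "squeeze" is the grip in N (left out, the last holds). Time passes only in rows, so rows that do not move let the fingers close, or fill a call up. It gives the time, the measured TCP pose, the force and the opening at its end, in the units of the state.
- arm.get_state(): the state, without advancing time (a new reading comes with each control period).
- arm.capture(name): name is "scene" or "side" or "wrist"; returns the picture (480x640x3 uint8, red, green, blue); there is no depth.
- arm.get_calibration(name): a dict with "fovy" (degrees; the focal length in pixels is half the picture's height over the tangent of half this angle, whatever the lens; pixels are square), "cx", "cy" (the principal point, pixels), "origin" and "attitude" of the camera in the world; the wrist camera has in their place "mount" (4x4, takes a point from camera to tool coordinates, whose origin is the TCP and whose axes are the tool frame's). Camera axes: x right, y down, z forward; pixel columns grow to the right and rows downward; lengths in m; the calibration is good to about 2 mm. A picture is of the moment at which its call begins: read the wrist's pose just before it. get_calibration takes no time and is no camera call.
- arm.close_job(): hands the job in, once; it reports no verdict.
The state is a dict: "time_s": time; "joints": joint angles; "joint_velocities": joint speeds; "joint_efforts": joint torques, N m; "tcp_pos": TCP position; "tcp_rot": TCP orientation; "ft_force": force on the tool from outside, world axes, zero at the start; "ft_torque": the same for the moment, N m; "opening": opening from 0.0 (shut) to 1.0 (fully open).
Only numpy, scipy, OpenCV 4.12 (cv2) and the standard library are available. Lean on these libraries where they do the work, as an engineer would, in place of code of your own. Each camera call takes 0.05 s, during which the arm holds its last target.

## Working session

There is one attempt and no reset: what is moved stays moved. The work goes in short steps, Python scripts to look and compute and a tool call to move; the robot and the scene stay as the last step left them, time stands still between calls to the robot, and variables do not carry over. Pictures are saved under pics/ and viewed, and the job is handed in when it is done.

Besides the shell and the picture viewer there is one more tool, called after "Call:" as a command line: name --argument value ..., lists and objects as JSON in quotes. drive_tool: Moves the arm, as the interface text tells. Its arguments: {"type":"object","properties":{"motion":{"type":"array","items":{"type":"array"}},"squeeze":{"type":"number"}},"required":["motion"]}

```bash
mkdir -p pics; python3 - <<'E'
from rig import arm
import cv2
s=arm.get_state();print(s)
for n in("scene","side"):
    c=arm.get_calibration(n);print(n,c)
    cv2.imwrite(f"pics/{n}0.png",arm.capture(n)[:,:,::-1])
print(arm.get_calibration("wrist"))
E
```

```text
{'time_s': 0.0, 'joints': array([-6.96900636e-02,  3.09007056e-01,  1.63520541e+00,  3.17946927e-06,
        1.19969767e+00, -6.96896369e-02]), 'joint_velocities': array([-0.00069432,  0.00051944, -0.00270811,  0.0002611 ,  0.00082348,
       -0.00037408]), 'joint_efforts': array([ 1.43707580e-04, -4.15252447e+01, -2.76667070e+01, -1.74997494e-04,
        1.01000658e-02, -1.14578896e-05]), 'tcp_pos': array([6.24169436e-01, 3.78255307e-05, 2.30036820e-01]), 'tcp_rot': array([ 0.49946244, -0.5005361 ,  0.50061906, -0.49938107]), 'ft_force': array([-0.37276053, -0.97046333,  0.32048118]), 'ft_torque': array([ 0.04071494, -0.00023312,  0.0056251 ]), 'opening': 1.0036455306067562}
scene {'fovy': 42.23885506516638, 'cx': 319.33116206057844, 'cy': 236.15785956882766, 'origin': array([1.40503117, 0.34323488, 0.72941933]), 'attitude': array([-0.24467793,  0.50861157,  0.74676191, -0.35184319])}
side {'fovy': 56.320108120841056, 'cx': 317.4582117228086, 'cy': 247.55378218429502, 'origin': array([0.24571709, 0.70003293, 0.59618832]), 'attitude': array([ 0.09252989, -0.20427488,  0.88625034, -0.40530276])}
{'fovy': 71.0746772670011, 'cx': 319.4317406634577, 'cy': 236.1351902387457, 'mount': array([[ 2.17219229e-04,  9.64804655e-01,  2.62967545e-01,
        -6.63367101e-02],
       [-1.69418357e-04, -2.62967512e-01,  9.64804674e-01,
        -1.42054868e-01],
       [ 9.99999962e-01, -2.54125657e-04,  1.06334019e-04,
         1.10086947e-03],
       [ 0.00000000e+00,  0.00000000e+00,  0.00000000e+00,
         1.00000000e+00]])}
```

```bash
ls -la pics
```

```text
total 900
drwxr-xr-x 2 agent agent   4096 Dec  5 22:09 .
drwxr-xr-x 3 agent agent   4096 Dec  5 22:08 ..
-rw-r--r-- 1 agent agent 454911 Dec  5 22:09 scene0.png
-rw-r--r-- 1 agent agent 454325 Dec  5 22:09 side0.png
```

View pics/scene0.png

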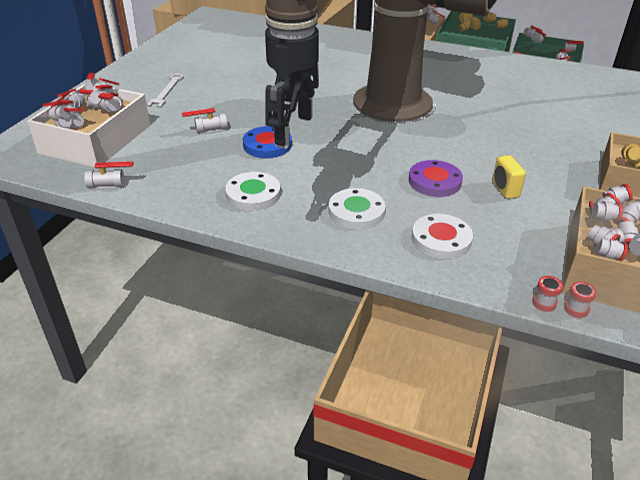

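View pics/side0.png

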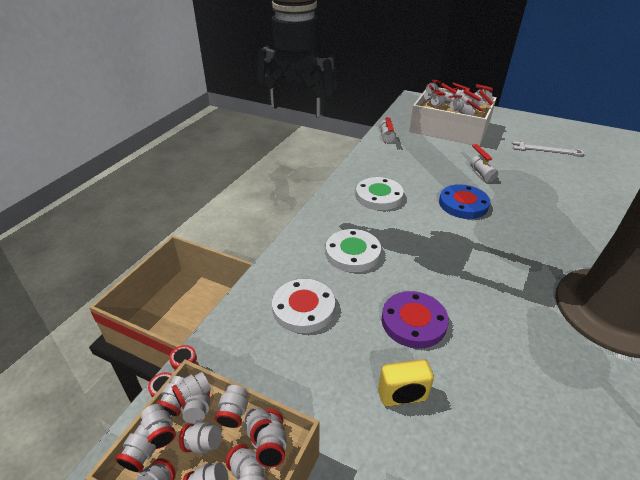

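The scene view shows the white reject with its red sticker at about (442,232), and in the side view it is at (304,300). In the scene view the green flanges are at (357,205) and (253,187), the blue and purple look-alikes at (266,138) and (436,174), and the carton opening below the edge at about x 318–500.

```bash
cat > h.py <<'E'
import numpy as np, cv2
from scipy.spatial.transform import Rotation as R
def ray(c,u,v,z):
    f=240/np.tan(np.radians(c['fovy'])/2)
    q=np.array(c['attitude']);M=R.from_quat([q[1],q[2],q[3],q[0]]).as_matrix()
    d=M@np.array([(u-c['cx'])/f,(v-c['cy'])/f,1]);o=np.array(c['origin'])
    return o+d*(z-o[2])/d[2]
E
python3 - <<'E'
from rig import arm
from h import *
for n in("scene","side"):
    c=arm.get_calibration(n);im=cv2.imread(f"pics/{n}0.png");h=cv2.cvtColor(im,cv2.COLOR_BGR2HSV)
    for nm,m in(("red",((h[...,0]<8)|(h[...,0]>172))),("green",(h[...,0]>50)&(h[...,0]<85)),("purple",(h[...,0]>130)&(h[...,0]<155))):
        m=(m&(h[...,1]>110)&(h[...,2]>70)).astype(np.uint8)
        k,l,s,ce=cv2.connectedComponentsWithStats(m)
        for i in range(1,k):
            if s[i,4]>200:
                u,v=ce[i]; print(n,nm,ce[i].round(1),s[i,4],ray(c,u,v,.02).round(4))
c=arm.get_calibration("scene")
print("carton rim corners (z=-.045)")
for p in((315,403),(471,457),(500,325),(368,294)): print(p,ray(c,*p,-.045).round(3))
print("edge");
for p in((100,215),(500,323)): print(p,ray(c,*p,0).round(3))
print("yellow",ray(c,508,194,0),"red bushes",ray(c,548,306,0),"purple ",ray(c,436,176,.02))
E
```

```text
scene red [435.7 173.5] 269 [0.3143 0.1819 0.02  ]
scene red [442.3 230.9] 377 [0.4963 0.2363 0.02  ]
scene red [549.7 286.8] 230 [0.576  0.4333 0.02  ]
scene red [393.7 436.8] 2063 [0.9408 0.2715 0.02  ]
scene green [252.3 186.2] 276 [ 0.4966 -0.1487  0.02  ]
scene green [356.4 203.4] 296 [0.4743 0.0633 0.02  ]
scene purple [435.4 175.1] 850 [0.3204 0.1827 0.02  ]
side red [464.8 197.1] 227 [ 0.3129 -0.2023  0.02  ]
side red [303.2 300.4] 522 [0.497  0.2371 0.02  ]
side red [415.1 314.3] 572 [0.3141 0.1827 0.02  ]
side red [143.  338.6] 882 [0.6885 0.4213 0.02  ]
side red [270.  452.2] 262 [0.4151 0.4891 0.02  ]
side green [379.5 189. ] 205 [ 0.4974 -0.1484  0.02  ]
side green [353.  245.5] 336 [0.4755 0.0644 0.02  ]
side purple [414.2 320.9] 2248 [0.3113 0.1971 0.02  ]
carton rim corners (z=-.045)
(315, 403) [ 0.886  0.141 -0.045]
(471, 457) [ 0.89   0.373 -0.045]
(500, 325) [ 0.627  0.372 -0.045]
(368, 294) [ 0.638  0.143 -0.045]
edge
(100, 215) [ 0.668 -0.392  0.   ]
(500, 323) [0.668 0.37  0.   ]
yellow [0.30256168 0.33111021 0.        ] red bushes [0.60042091 0.43759543 0.        ] purple  [0.32315646 0.18460599 0.02      ]
```

Call:
drive_tool --motion '[[0,[0,0,0],-10.7],[0,[0,0,0],-10.7],[0,[0,0,0],-10.7],[0,[0,0,0],-10.7],[0,[0,0,0],-10.7],[0,[0,0,0],-10.7],[0,[0,0,0],-10.7],[0,[0,0,0],-10.7]]'

```text
time_s: 1.1
tcp_pos: [0.6245, 0.0, 0.2305]
tcp_rot: [0.707, -0.707, 0.025, -0.024]
ft_force: [0.6, -0.8, 1.0]
opening: 0.497
```

Call:
drive_tool --motion '[[0,[0,0,0],-4.2],[0,[-0.035,0,0.04],0],[0,[-0.035,0,0.04],0],[0,[-0.035,0,0.04],0],[0,[-0.035,0,0.04],0],[0,[-0.035,0,0.04],0],[0,[-0.035,0,0.04],0],[0,[0,0,0],0]]'

```text
time_s: 2.1
tcp_pos: [0.4131, 0.2426, 0.2307]
tcp_rot: [0.707, -0.707, 0.0, 0.001]
ft_force: [1.1, -0.0, 0.5]
opening: 0.497
```

```bash
python3 - <<'E'
from rig import arm
import cv2
s=arm.get_state();print(s['tcp_pos'],s['tcp_rot'],s['joints'])
cv2.imwrite("pics/w1.png",arm.capture("wrist")[:,:,::-1])
E
```

```text
[0.41312234 0.24257991 0.23074482] [ 7.07113823e-01 -7.07098751e-01  5.22590168e-05  1.18136571e-03] [ 4.39514143e-01  2.44131275e-02  1.96639858e+00  8.32163545e-04
  1.15235141e+00 -1.13321772e+00]
```

View pics/w1.png

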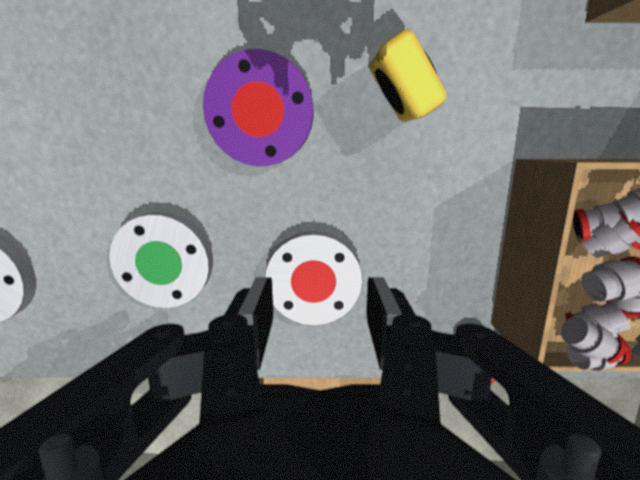

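The wrist view confirms the reject at (314,281), about 5 mm toward −y of the tool centre. The gap behind it is clear, with the purple flange at (258,107). Descending into that gap.

Call:
drive_tool --motion '[[0,[0,0.03,-0.005],0],[0,[0,0.045,0],0],[0,[0,0.045,0],0],[0,[0,0.045,0],0],[0,[0,0.03,0],0],[0,[0,0.015,0],0],[0,[0,0.01,0],0],[0,[0,0,0],0]]'

```text
time_s: 3.15
tcp_pos: [0.4163, 0.2355, 0.0113]
tcp_rot: [-0.707, 0.707, -0.001, 0.001]
ft_force: [-0.4, -0.3, 0.5]
opening: 0.5
```

```bash
python3 - <<'E'
from rig import arm
import cv2
s=arm.get_state();print(s['tcp_pos'],s['ft_force'])
cv2.imwrite("pics/s2.png",arm.capture("side")[:,:,::-1][150:450,150:550].repeat(2,0).repeat(2,1))
E
```

```text
[0.41628268 0.2355198  0.01129134] [-0.40851604 -0.28087063  0.49829719]
```

View pics/s2.png

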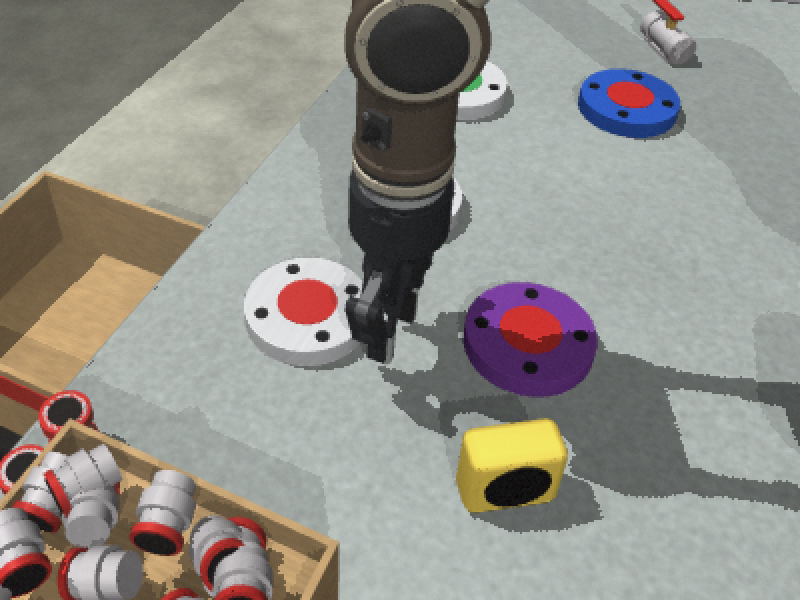

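The fingers stand behind the reject, touching nothing (crop about (375,330)). I'll lower slightly and push gently along +x.

Call:
drive_tool --motion '[[0,[0,0.004,0.002],0],[0,[0.01,0,0],0],[0,[0.01,0,0],0],[0,[0.01,0,0.001],0],[0,[0.01,0,0.001],0],[0,[0.01,0,0.001],0],[0,[0.01,0,0.001],0],[0,[0.01,0,0.001],0]]'

```text
time_s: 4.2
tcp_pos: [0.4835, 0.2417, 0.007]
tcp_rot: [-0.706, 0.708, -0.004, -0.001]
ft_force: [-6.8, -0.3, 6.2]
opening: 0.501
```

```bash
python3 - <<'E'
from rig import arm
import cv2
s=arm.get_state();print(s['tcp_pos'],s['ft_force'])
cv2.imwrite("pics/s3.png",arm.capture("scene")[:,:,::-1][100:400,240:640].repeat(2,0).repeat(2,1))
E
```

```text
[0.48354327 0.24174986 0.00697949] [-6.79777879 -0.30959875  6.15309306]
```

View pics/s3.png

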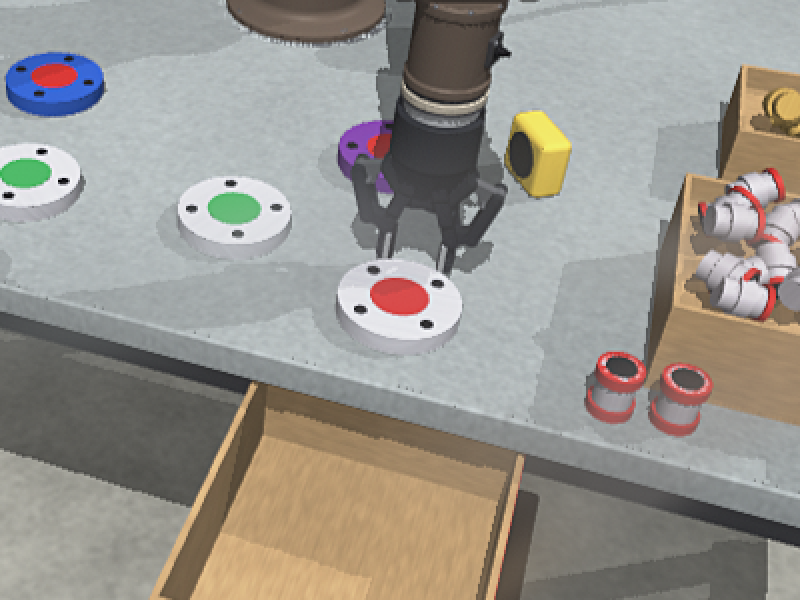

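The reject has slid to sticker (400,296) in the crop, centred between the fingers, and the green flanges are unmoved. Continuing, 1 mm higher.

Call:
drive_tool --motion '[[0,[0.01,-0.001,0.001],0],[0,[0.01,0,0.001],0],[0,[0.01,0,0],0],[0,[0.01,0,0],0],[0,[0.01,0,0],0],[0,[0.01,0,0],0],[0,[0.01,0,0],0],[0,[0.01,0,0],0]]'

```text
time_s: 5.25
tcp_pos: [0.5663, 0.2442, 0.0083]
tcp_rot: [-0.707, 0.707, -0.001, 0.001]
ft_force: [-3.2, 0.0, 0.1]
opening: 0.5
```

```bash
python3 - <<'E'
from rig import arm
import cv2
s=arm.get_state();print(s['tcp_pos'],s['ft_force'])
cv2.imwrite("pics/s4.png",arm.capture("scene")[:,:,::-1][100:400,240:640].repeat(2,0).repeat(2,1))
E
```

```text
[0.56634013 0.24417949 0.0083133 ] [-3.22347656  0.00854245  0.11705861]
```

View pics/s4.png

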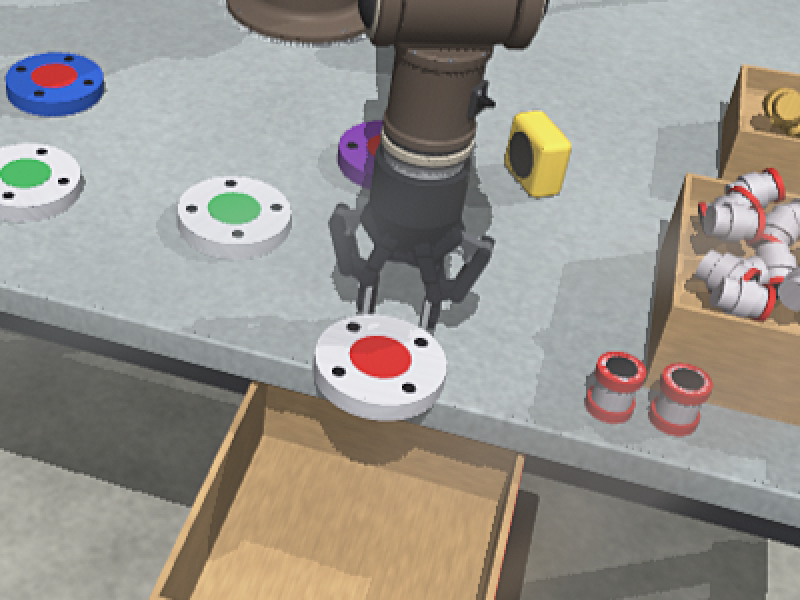

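The reject overhangs the edge at crop (380,357), centred over the carton. Next I push it over.

Call:
drive_tool --motion '[[0,[0.012,0,0],0],[0,[0.015,0,0],0],[0,[0.015,0,0],0],[0,[0.015,0,0],0],[0,[0.015,0,0],0],[0,[0.01,0,0],0],[0,[0,0,0],0],[0,[0,0,0],0]]'

```text
time_s: 6.3
tcp_pos: [0.6473, 0.2438, 0.0079]
tcp_rot: [-0.707, 0.707, -0.002, 0.001]
ft_force: [-0.1, -0.2, 0.0]
opening: 0.5
```

```bash
python3 - <<'E'
from rig import arm
import cv2
s=arm.get_state();print(s['tcp_pos'],s['ft_force'])
cv2.imwrite("pics/s5.png",arm.capture("scene")[:,:,::-1])
E
```

```text
[0.64728482 0.24377581 0.00788433] [-0.14919223 -0.15991804  0.03880466]
```

View pics/s5.png

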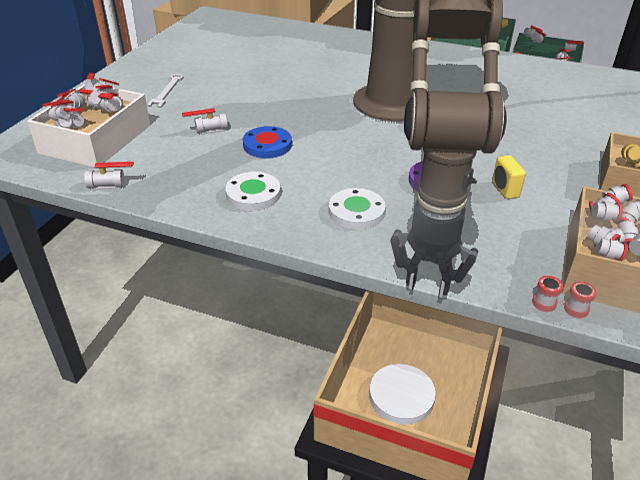

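The reject lies upside down and flat in the carton at (403,393). Raising the arm clear, then a final check.

Call:
drive_tool --motion '[[0,[0,-0.02,0],0],[0,[0,-0.03,0],0],[0,[0,-0.03,0],0],[0,[0,-0.03,0],0],[0,[0,-0.02,0],0],[0,[0,0,0],0],[0,[0,0,0],0],[0,[0,0,0],0]]'

```text
time_s: 7.35
tcp_pos: [0.6466, 0.2435, 0.1362]
tcp_rot: [-0.707, 0.707, -0.002, 0.0]
ft_force: [0.4, -0.8, -0.2]
opening: 0.499
```

```bash
python3 - <<'E'
from rig import arm
from h import *
im=arm.capture("scene")[:,:,::-1].copy();cv2.imwrite("pics/s6.png",im)
a=cv2.imread("pics/scene0.png");b=cv2.imread("pics/s5.png")
print("carton diff s5/s6",np.abs(im[340:440,330:470].astype(int)-b[340:440,330:470]).mean())
c=arm.get_calibration("scene");print(ray(c,403,391,-.124))
for n,x in(("start",a),("end",im)):
    h=cv2.cvtColor(x,cv2.COLOR_BGR2HSV);m=((h[...,0]>50)&(h[...,0]<85)&(h[...,1]>110)&(h[...,2]>70)).astype(np.uint8)
    k,l,s,ce=cv2.connectedComponentsWithStats(m)
    for i in range(1,k):
        if s[i,4]>200: print(n,ce[i].round(1),ray(c,*ce[i],.02).round(4))
s=arm.get_state();print(s['tcp_pos'],s['ft_force'],s['time_s'])
E
```

```text
carton diff s5/s6 2.6456666666666666
[ 0.75738527  0.24745793 -0.124     ]
start [252.3 186.2] [ 0.4966 -0.1487  0.02  ]
start [356.4 203.4] [0.4743 0.0633 0.02  ]
end [252.3 186.2] [ 0.4966 -0.1487  0.02  ]
end [356.1 203.1] [0.4734 0.0624 0.02  ]
[0.64670074 0.24354336 0.13631833] [-0.16198969 -0.29911332  0.0336603 ] 7.4
```

View pics/s6.png

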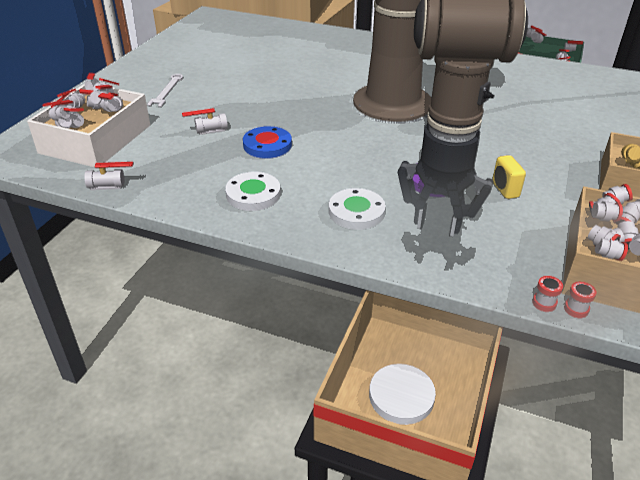

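The flange is at rest at (403,393) in the carton, the green flanges are in place, and the arm is clear.

```bash
python3 -c "
from rig import arm
print(arm.close_job())"
```

```text
the job is handed in; nothing more can be done
None
```

The red-stickered flange is in the reject carton, and I've handed the job in at about 7.4 s of robot time. I slid it along the bench with the half-open fingers behind its rim until it tipped over the far edge.

**Last checks:**
- **Reject flange:** it lies flat and upside down on the carton floor at about (0.757, 0.247). That is roughly 12 mm from the carton's middle along x and 10 mm along y. It was in the same place in two pictures taken about a second apart.
- **Green flanges:** both measured within about 1.5 mm of where they started.
- **Blue and purple look-alikes:** the blue one looked untouched. The purple one was hidden behind the gripper in the last picture, but nothing came into contact with it that I could see.
- **Robot:** the gripper was raised to 136 mm above the bench with no contact force.

**Forces:** contact forces read during the pushes were about 7 N at most in any direction. While lowering and starting the push I briefly saw about 6 N upward, probably from the fingertips brushing the bench. It went away after I raised the tool 1 mm.

No checks failed or disagreed.

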